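# Hold the analyser's sample tray at the loading mark

## Robot

A 7-joint arm with a two-finger parallel gripper is mounted at the origin on the work surface. World frame = base frame: x ahead of the robot, y to its left, z up, the work surface at z = 0. Lengths are in m, angles in rad, forces in N, time in s.
With the tool pointing down it reaches from about 0.425 to 0.925 m from the base axis. Payload 6.8 kg.
Tool frame: the origin (TCP) lies midway between the tips of the shut fingers; the grasp point (between the pads) lies 19 mm behind it (bot.pinch_z is the distance from the TCP to the grasp point, in m); z points along the fingers, y is the line along which they close (so a half turn about z gives the same grasp; the last joint's range is limited). The gripper opens to 85 mm and grips with 20 to 120 N. Pads are 22 mm wide; open, the fingers measure 114 mm over their backs; the gripper's body (76 mm by 85 mm) begins 54 mm behind the grasp point. The pads swing forward as they close: fully open they stand 13 mm farther back than shut.
Start: joints at [1.015, 0.477, 0.022, 1.555, -0.011, 1.109, -0.083], TCP at [0.292, -0.608, 0.231] pointing down, gripper open.
Joint ranges: [-2.96, 2.96], [-0.34, 2.1], [-1.41, 1.46], [0.24, 2.44], [-1.37, 4.51], [0.17, 1.92], [-2.96, 2.96]. Speed limits (rad/s): [2.39, 2.39, 3.14, 3.14, 3.14, 3.14, 3.14].

## Interface

Orientations are given as a unit quaternion [w, x, y, z].
In Python, from station import bot, imaging gives the robot as it stands. The module is installed in compiled form; this text tells all that it offers.
- The arm moves only by the tool carry_out, never from a script. Its argument "targets" is a list of rows, each a list of 5 numbers: the shift along the tool's x, y, z in cm, then the turn about the tool's z in degrees, then the opening, from -1 (shut) to 1 (fully open). In form: [[x, y, z, yaw, gripper], ...]. A call has 1 to 12 rows; each row shifts and turns the commanded pose from where the row before left it, along the tool's axes as they then stand; what a row does not reach is not made up. A row lasts 1/10 s, in which the tool goes at most 50 mm and 8.59 degrees, less where a joint would pass 70% of its speed; a pose out of reach is approached as far as the arm can. A call is refused whole if a number of a shift passes 5 or a number of a turn 8.59, either way. A call with a gripper value outside its range is refused whole. The fingers move at their own pace and stop on an object; "force" is the grip in N (left out, the last holds). Time passes only in rows, so rows that do not move let the fingers close. It gives the time, the measured TCP pose, the force, the opening and the grip force at its end, in the units of the state.
- bot.get_obs(): the state, without advancing time (a new reading comes with each control period).
- imaging.read_camera(name): name is "scene" or "top" or "wrist"; returns the picture (384x512x3 uint8, red, green, blue); there is no depth.
- imaging.calibration(name): a dict with "fx", "fy", "cx", "cy" (pixels), "k1" (the pictures are not rectified: a ray, as slopes to the right and down, at radius r is drawn at 1 + k1 r^2 times it, then the intrinsics apply), "extrinsics" (4x4, takes a point from world to camera coordinates). Camera axes: x right, y up, looking along -z (the intrinsics and any distortion apply to the point x, -y, -z); pixel columns grow to the right and rows downward; lengths in m; the calibration is good to about 2 mm. A picture is of the moment at which its call begins: read the wrist's pose just before it. calibration takes no time and is no camera call; for the wrist camera it gives the pose at the moment of the call.
- bot.hand_in(): hands the job in; it is judged then, once.
The state is a dict: "t": time; "q": joint angles; "joint_vel": joint speeds; "joint_torque": joint torques, N m; "eef_pos": TCP position; "tool_rot": TCP orientation; "contact_force": force on the tool from outside, world axes, zero at the start; "torque": the same for the moment, N m; "gripper_width": opening from 0.0 (shut) to 1.0 (fully open); "grasp_force": force on a finger pad.
Only numpy, scipy, OpenCV 4.12 (cv2) and the standard library are available. Lean on these libraries where they do the work, as an engineer would, in place of code of your own. Each camera call takes 0.05 s, during which the arm holds its last target. There are 200 camera calls.

## Task

The reader arm of the benchtop analyser is in the way above its sample tray: take it by the orange knob and swing it out past the analyser's left side (left as seen from the robot) until its whole head is off the deck, and leave it there. Then pull the spring-loaded sample tray out towards the robot by its blue grip until its yellow pointer lines up with the red mark on the deck, and finish while still holding it there with the gripper: it springs back when let go. Leave the water bottle, the small sample jar and the calculator where they are.

Things in the scene. Friction and masses are not known exactly. Their poses are not given: they have to be found in the camera images.
- analyser: Benchtop analyser, fixed; place and yaw vary. Origin at table height; -x is its front (to the robot), +y its left side. White deck x -170..+150, y +-110 mm, top 60 mm above the table. On it a blue rear housing with screen, x +60..+160, y +-110 mm, 130 mm high. At the left a white column 50 x 62 mm centred x +60, y +141 mm, 155 mm high, carrying the reader arm.
- tray: Grey tray 100 mm wide on the deck; slides along the analyser's -x, 0 (start) to 115 mm out. Origin on the deck (60 mm above the table) under its grip, at analyser x -40, y 0 when in; axes as the analyser's. A spring pulls it in: 4 N when in, 10 N at 85 mm. A low white cassette lies 50 to 100 mm behind the grip's middle, top 79 mm above the table; the housing begins 100 mm behind it.
- tray_grip (a point): Middle of the top face of the tray's grip: an upright blue block 16 mm thick (x), 60 mm wide (y), from 72 to 112 mm above the table. Moves with the tray; axes as the analyser's.
- pointer (a point): Tip of the tray's yellow pointer, a tongue 6 mm wide (x) that sticks out of the tray's right side (-y) in line with the middle of the grip: 69 mm to the right of the grip's middle, 69 mm above the table. Moves with the tray.
- mark: Red mark on the deck right of the tray: a flat strip 6 (x) x 30 (y) x 3 mm, fixed. Origin in the middle of its underside, 60 mm above the table, 88 mm right of the tray's middle line; axes as the analyser's. It lies 40 to 85 mm in front (-x) of the pointer's place with the tray in; varies. Lined up: pointer tip and mark equally far along the analyser's x.
- reader_arm (a joint): Angle of the reader arm about its upright hinge, 0 to 1.6 rad. 0: head over the tray just in front of the grip. Grows clockwise seen from above: the head goes towards the robot, then out to the analyser's left. Starts at 0 to 0.35; from 0.9 on the head is wholly off the deck's left side. Stays where left (friction about 0.7 N at the knob).
- reader_hinge (a point): Hinge axis of the reader arm, at analyser x +60, y +145 mm, 160 mm above the table (underside of the arm, a white bar 26 mm wide, 14 mm thick). x points along the arm from hinge to knob, z up.
- reader_knob (a point): Middle of the top of the upright round orange knob on the arm's head, 188 mm from the hinge axis, 223 mm above the table. The knob is 18 mm in diameter and stands 49 mm above the arm's upper side. Under it hangs the blue round head, 50 mm in diameter, down to 132 mm above the table.
- bottle: Clear water bottle with a blue label and cap, 62 mm in diameter, 190 mm tall, loose, to the right of the analyser; origin in the middle of its underside. Bystander.
- vial: Small jar with a blue cap, 32 mm in diameter, 75 mm tall, loose, to the right of the analyser; origin in the middle of its underside. Bystander.
- calculator: Black calculator lying flat, 130 x 85 x 15 mm, loose, to the left of the analyser; origin in the middle of its underside. Bystander.

How it is judged:
By the outcome, as a careful person would: the job done as asked, in the order asked, and still so for the second after the job is handed in, while the arm keeps its last pose, push and grip.
It also fails if it takes over 58 s, if anything falls off the work surface, if the arm or the gripper's body presses on something with over 40 N, if the wrist force passes 120 N, or if a joint passes its speed limit or range.

## Working session

There is one attempt and no reset: what is moved stays moved. The work goes in short steps, Python scripts to look and compute and a tool call to move; the robot and the scene stay as the last step left them, time stands still between calls to the robot, and variables do not carry over. Pictures are saved under pics/ and viewed, at most 10 in all, crops included, and the job is handed in when it is done.

Besides the shell and the picture viewer there is one more tool, called after ">>>" as a command line: name --pt "numbers of a row" for each row, then --argument value for the rest. carry_out: Moves the arm, as the interface text tells. Its arguments: {"type":"object","properties":{"targets":{"type":"array"},"force":{"type":"number"}},"required":["targets"]}

```bash
mkdir -p pics; cat > h.py <<'E'
import numpy as np, cv2
from station import bot, imaging
def snap(n,f):
    c=imaging.calibration(n); im=imaging.read_camera(n); cv2.imwrite(f'pics/{f}.png',im[...,::-1]); return im,c
def ray(c,u,v):
    d=cv2.undistortPoints(np.array([[[u,v]]],float),np.array([[c['fx'],0,c['cx']],[0,c['fy'],c['cy']],[0,0,1]]),np.array([c['k1'],0,0,0.]))[0,0]
    E=np.array(c['extrinsics']);R=E[:3,:3];o=-R.T@E[:3,3]
    return o,R.T@np.array([d[0],-d[1],-1])
def onz(c,u,v,z):
    o,d=ray(c,u,v);return o+d*(z-o[2])/d[2]
def proj(c,p):
    E=np.array(c['extrinsics']);q=E[:3,:3]@p+E[:3,3];a=np.array([q[0],-q[1]])/-q[2];a=a*(1+c['k1']*(a@a));return np.array([a[0]*c['fx']+c['cx'],a[1]*c['fy']+c['cy']])
E
python3 - <<'E'
from h import *
ims=[]
for n in('scene','top'):
    im,c=snap(n,n+'0');ims.append(im);print(n,c['fx'],c['k1'],ray(c,256,192))
cv2.imwrite('pics/both.png',cv2.resize(np.vstack(ims),None,fx=.78,fy=.78)[...,::-1])
print(bot.get_obs(),bot.pinch_z)
E
```

```text
scene 496.5665188350462 0.07189745596584349 (array([ 0.96228891, -0.46609169,  0.99183072]), array([-0.35086685,  0.4373891 , -0.82800512]))
top 347.98087982927507 -0.10230724944716488 (array([ 0.46141234, -0.02646448,  0.91443447]), array([ 0.20115786,  0.04283065, -0.97862692]))
{'t': 0.1, 'q': array([ 1.01489803,  0.47774691,  0.02234892,  1.55637089, -0.01152294,
        1.10932207, -0.08310609]), 'joint_vel': array([ 8.97818314e-05, -1.71041927e-03,  3.18863116e-04, -3.29951835e-03,
        3.48981352e-05,  1.65811137e-03, -5.55396895e-04]), 'joint_torque': array([ 5.37100175e-03, -5.97758746e+01,  1.61434550e+00, -2.81950629e+01,
        1.29489176e-02,  4.98755457e-03, -4.49666902e-05]), 'eef_pos': array([ 0.29201369, -0.60795152,  0.23039558]), 'tool_rot': array([-8.24367586e-04,  9.75038991e-01,  2.22032039e-01, -2.43604818e-04]), 'contact_force': array([ 0.1887414 , -0.537275  , -1.02356714]), 'torque': array([0.02646637, 0.00258272, 0.00654158]), 'grasp_force': 0.0, 'gripper_width': 1.0012829691124496} 0.0187
```

View pics/both.png

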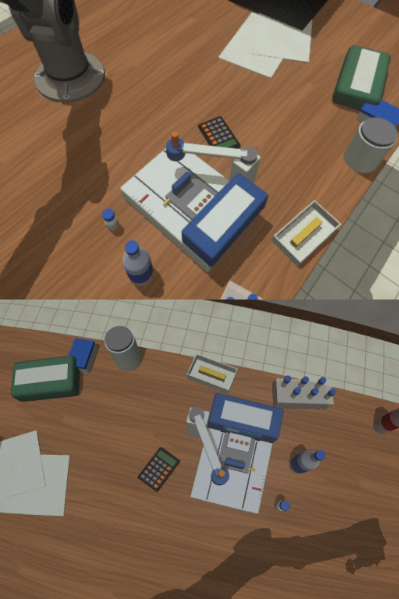

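The scene shows the analyser with the knob at about (175,140) in the scene view. In the top view the knob is at (221,474), the grip at (235,463), the mark at (257,489) and the pointer at (252,468), all in pixels of the stacked picture. Next I'll measure with masks.

```bash
python3 - <<'E'
from h import *
def blobs(im,name,lo,hi,roi,amin=6):
    h=cv2.cvtColor(im,cv2.COLOR_RGB2HSV);m=cv2.inRange(h,lo,hi);k=np.zeros_like(m);x0,y0,x1,y1=roi;k[y0:y1,x0:x1]=1
    n,l,s,c=cv2.connectedComponentsWithStats(m*k)
    return [(name,s[i].tolist(),c[i].round(1).tolist(),[np.round(v,1).tolist() for v in cv2.minAreaRect(np.argwhere(l==i)[:,::-1].astype(np.float32))[:2]]) for i in range(1,n) if s[i][4]>=amin]
C={}
for n,roi in(('scene',(150,160,350,350)),('top',(235,115,370,275))):
    im=cv2.imread(f'pics/{n}0.png')[...,::-1];C[n]=imaging.calibration(n);print(n)
    for nm,lo,hi in(('orange',(5,150,120),(14,255,255)),('red',(0,130,110),(4,255,255)),('red2',(172,130,110),(180,255,255)),('yellow',(20,120,120),(34,255,255)),('blue',(100,110,40),(125,255,255))):
        for b in blobs(im,nm,lo,hi,roi):print(*b)
    x0,y0,x1,y1=roi
    cv2.imwrite(f'pics/{n}c.png',cv2.resize(im[y0:y1,x0:x1],(400,380 if n=='scene' else 474),interpolation=cv2.INTER_CUBIC)[...,::-1])
a=cv2.imread('pics/scenec.png');b=cv2.imread('pics/topc.png');a=cv2.copyMakeBorder(a,0,94,0,0,0);cv2.imwrite('pics/crops.png',np.hstack([a,b]))
E
```

```text
scene
orange [259, 160, 6, 4, 18] [261.1, 161.2] [[261.5, 161.5], [5.0, 3.0]]
orange [262, 164, 6, 5, 21] [264.3, 166.2] [[264.4, 166.2], [3.8, 5.1]]
orange [219, 168, 10, 8, 61] [223.6, 171.6] [[223.5, 171.5], [7.0, 9.0]]
orange [265, 170, 7, 4, 20] [267.8, 171.5] [[268.0, 171.5], [6.0, 3.0]]
orange [269, 175, 6, 5, 22] [271.2, 176.8] [[271.1, 176.7], [4.0, 4.9]]
orange [272, 180, 6, 5, 20] [274.6, 182.2] [[274.6, 182.2], [3.6, 4.5]]
red [180, 250, 10, 9, 24] [184.0, 254.1] [[184.3, 253.8], [1.4, 12.0]]
yellow [210, 255, 7, 8, 26] [213.0, 258.5] [[213.0, 258.5], [2.1, 9.2]]
blue [230, 179, 5, 9, 32] [231.8, 182.8] [[232.0, 183.0], [8.0, 4.0]]
blue [214, 180, 16, 17, 129] [219.5, 189.7] [[219.4, 190.1], [19.2, 9.7]]
blue [222, 221, 22, 21, 153] [232.3, 230.4] [[232.3, 230.8], [5.7, 26.2]]
blue [234, 222, 109, 116, 3102] [286.2, 280.3] [[288.2, 277.6], [57.9, 113.4]]
blue [161, 309, 16, 18, 226] [168.4, 317.0] [[168.5, 317.5], [17.0, 15.0]]
blue [263, 333, 7, 4, 12] [265.8, 334.8] [[265.9, 334.9], [6.5, 2.5]]
blue [267, 338, 5, 3, 8] [269.1, 339.1] [[269.0, 339.2], [4.4, 1.6]]
blue [189, 344, 6, 6, 16] [190.9, 347.1] [[190.9, 347.1], [4.4, 5.3]]
top
red [324, 241, 10, 3, 12] [328.4, 242.1] [[328.5, 242.1], [9.2, 1.0]]
yellow [319, 217, 8, 3, 14] [322.9, 217.7] [[322.6, 217.5], [7.3, 1.7]]
blue [268, 121, 95, 57, 1843] [315.4, 150.9] [[315.5, 150.8], [90.7, 42.5]]
blue [290, 205, 24, 10, 130] [301.5, 209.4] [[301.5, 209.4], [24.0, 5.5]]
blue [272, 217, 21, 20, 212] [281.8, 228.2] [[282.2, 227.0], [18.1, 20.8]]
blue [360, 258, 10, 12, 102] [364.7, 264.0] [[364.5, 263.5], [11.0, 9.0]]
```

View pics/crops.png

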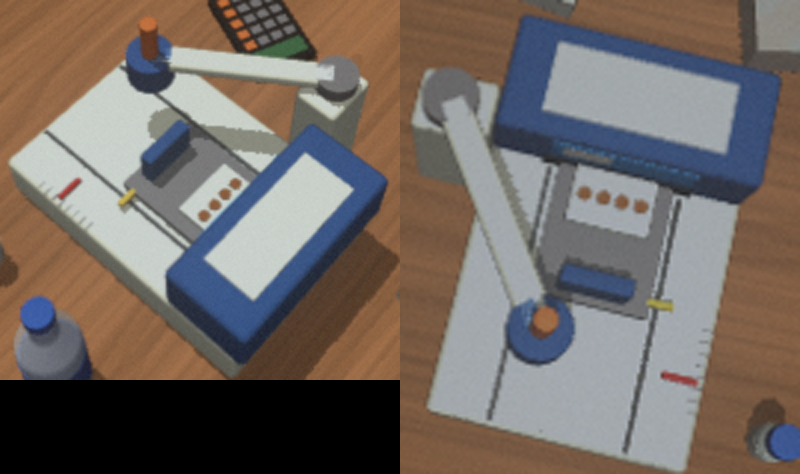

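The crops show the deck, arm and grip clearly. In the top crop the deck's front corners are at (428,408) and (688,472), with the mark at (679,378) and the pointer at (660,305). Next comes a rigid fit of the known points.

```bash
python3 - <<'E'
from h import *
from scipy.optimize import least_squares
ct=imaging.calibration('top');cs=imaging.calibration('scene')
T=lambda u,v:(ct,u/2.963+235-.4,v/2.963+115-.4); S=lambda u,v:(cs,u/2+150-.25,v/2+160-.25)
# (view px), model x,y,z
O=[('dFL t',T(428,408),-170,110,60),('dFR t',T(688,472),-170,-110,60),('hRL t',T(524,16),160,110,130),('hRR t',T(780,75),160,-110,130),
('dFR s',S(10,162),-170,-110,60),('hRL s',S(310,125),160,110,130) if 0 else ('hFL s',S(312,126),60,110,130),('hFR s',S(168,270),60,-110,130),('hRR s',S(243,345),160,-110,130),('hRL s',S(386,180),160,110,130),
('hinge t',T(451,97),60,145,176),
('grip t',(ct,301.5,208),-40,0,112),('ptr t',(ct,322.9,217.7),-40,-62,69),('ptr s',(cs,213,258.5),-40,-62,69)]
P=[onz(*o[1],o[4]/1000)[:2] for o in O];M=np.array([[o[2],o[3]] for o in O])/1000
def f(p):
    c,s=np.cos(p[2]),np.sin(p[2]);return (M@np.array([[c,s],[-s,c]])+p[:2]-P)
r=least_squares(lambda p:f(p).ravel(),[.6,0,0],loss='soft_l1',f_scale=.003).x
print('analyser',r.round(4))
for o,e in zip(O,f(r)):print(o[0],(e*1000).round(1))
c,s=np.cos(r[2]),np.sin(r[2]);R=np.array([[c,-s],[s,c]])
for n,w in(('mark t',onz(ct,328.4,242.1,.063)),('mark s',onz(cs,184.2,254,.063)),('knob t',onz(ct,(544)/2.963+234.6,318/2.963+114.6,.223)),('knob s',onz(cs,148/2+150,21/2+160,.223))):
    print(n,w.round(4),'analyser',(R.T@(w[:2]-r[:2])*1000).round(1))
# triangulated knob: crop top of knob
print('vial',onz(ct,364.7,264,.075),'bottle',onz(cs,168.4,317,.19))
def W(x,y):return R@np.array([x,y])/1000+r[:2]
print('hinge',W(60,145),'grip',W(-40,0),'gripout',W(-100,0), 'lim',W(-170,0))
for a in (0,.1,.2,.3,.5,.9,1.1):
    b=np.array([60-.0,145.]); 
    th=np.arctan2(-145,-118.)-a  # provisional
    print(a,W(60+188*np.cos(th),145+188*np.sin(th)).round(4))
q=bot.get_obs()['tool_rot'];print(q)
E
```

```text
analyser [ 0.6595 -0.1086 -0.0563]
dFL t [-58.5 328.6]
dFR t [-63.  342.2]
hRL t [-58.8 321.1]
hRR t [-74.4 334.4]
dFR s [-1.9 -0.5]
hFL s [4.4 0.5]
hFR s [  0.5 -10.3]
hRR s [ 4.4 -6.9]
hRL s [13.1 -3.3]
hinge t [-51.1 294.5]
grip t [ 7.5 -2.8]
ptr t [ 8.3 -4.3]
ptr s [ 5.5 -6. ]
mark t [ 0.5526 -0.189   0.063 ] analyser [-102.2  -86.4]
mark s [ 0.5559 -0.1913  0.063 ] analyser [-98.8 -88.4]
knob t [ 0.6143 -0.3337  0.223 ] analyser [ -32.4 -227.4]
knob s [ 0.5577 -0.0619  0.223 ] analyser [-104.2   40.8]
vial [ 0.51807493 -0.28250634  0.075     ] bottle [ 0.67349646 -0.32787673  0.19      ]
hinge [0.72755274 0.03281907] grip [ 0.61954849 -0.10632144] gripout [ 0.55964364 -0.10294371] lim [ 0.48975465 -0.09900303]
0 [ 0.6009 -0.1061]
0.1 [ 0.5876 -0.0927]
0.2 [ 0.5758 -0.0781]
0.3 [ 0.5655 -0.0624]
0.5 [ 0.5498 -0.0283]
0.9 [0.54   0.0457]
1.1 [0.5463 0.0827]
[-8.24367586e-04  9.75038991e-01  2.22032039e-01 -2.43604818e-04]
```

```bash
python3 - <<'E'
from h import *
from scipy.optimize import least_squares
ct=imaging.calibration('top');cs=imaging.calibration('scene')
T=lambda u,v:(ct,(u-400)/2.963+235-.4,v/2.963+115-.4); S=lambda u,v:(cs,u/2+150-.25,v/2+160-.25)
O=[('dFL t',T(428,408),-170,110,60),('dFR t',T(688,472),-170,-110,60),('hRL t',T(524,16),160,110,130),('hRR t',T(780,75),160,-110,130),
('dFR s',S(10,162),-170,-110,60),('hFL s',S(312,126),60,110,130),('hFR s',S(168,270),60,-110,130),('hRR s',S(243,345),160,-110,130),('hRL s',S(386,180),160,110,130),
('hinge t',T(451,97),60,145,176),
('grip t',(ct,301.5,208),-40,0,112),('ptr t',(ct,322.9,217.7),-40,-62,69),('ptr s',(cs,213,258.5),-40,-62,69)]
P=[onz(*o[1],o[4]/1000)[:2] for o in O];M=np.array([[o[2],o[3]] for o in O])/1000
def f(p):
    c,s=np.cos(p[2]),np.sin(p[2]);return (M@np.array([[c,s],[-s,c]])+p[:2]-P)
r=least_squares(lambda p:f(p).ravel(),[.6,0,0],loss='soft_l1',f_scale=.003).x
print('analyser',r.round(4))
for o,e in zip(O,f(r)):print(o[0],(e*1000).round(1))
c,s=np.cos(r[2]),np.sin(r[2]);R=np.array([[c,-s],[s,c]])
h=R@[.06,.145]+r[:2];print('hinge',h)
for n,w in(('mark t',onz(ct,328.4,242.1,.063)),('mark s',onz(cs,184.2,254,.063)),('knob t',onz(*T(544,318),.223)),('knob s',onz(*S(148,21),.223))):
    a=R.T@(w[:2]-r[:2])*1000;print(n,w.round(4),'analyser',a.round(1),'d hinge',np.linalg.norm(a-[60,145]))
print('vial',onz(ct,364.7,264,.075),onz(cs,168.4,317,.19))
E
```

```text
analyser [ 0.6513 -0.1053 -0.0255]
dFL t [-0.5  2.1]
dFR t [-0.6  0.8]
hRL t [6.8 2.5]
hRR t [ 4.7 -3.5]
dFR s [-7.  -2.6]
hFL s [-7.2  5.8]
hFR s [-4.2 -5.4]
hRR s [-0.3  1.2]
hRL s [1.7 5.1]
hinge t [4.3 1.1]
grip t [-0.8 -0.7]
ptr t [ 1.9 -2.4]
ptr s [-0.8 -4. ]
hinge [0.71495776 0.03812111]
mark t [ 0.5526 -0.189   0.063 ] analyser [-96.6 -86.2] d hinge 279.2533718742183
mark s [ 0.5559 -0.1913  0.063 ] analyser [-93.2 -88.4] d hinge 279.20183433250384
knob t [ 0.5557 -0.0625  0.223 ] analyser [-96.7  40.4] d hinge 188.39450377829309
knob s [ 0.5569 -0.0618  0.223 ] analyser [-95.4  41.1] d hinge 186.9541686628597
vial [ 0.51807493 -0.28250634  0.075     ] [ 0.67349646 -0.32787673  0.19      ]
```

Checks: the knob is 188 mm from the hinge in both views, reach is fine, and the mark is about 55 mm in front of the pointer. Moving: up, then across towards the knob.

>>> carry_out --pt "0 0 -3.5 0 1" --pt "0 0 -3.5 0 1" --pt "3.4 -2.7 0 0 1" --pt "3.4 -2.7 0 0 1" --pt "3.4 -2.7 0 0 1" --pt "3.4 -2.7 0 0 1" --pt "3.4 -2.7 0 0 1" --pt "3.4 -2.7 0 0 1" --pt "3.4 -2.7 0 0 1" --pt "3.4 -2.7 0 0 1" --pt "3.4 -2.7 0 0 1" --pt "3.4 -2.7 0 0 1" --force 40

```text
t: 1.3
eef_pos: [0.4821, -0.2161, 0.3011]
tool_rot: [-0.0, 0.975, 0.222, -0.0]
contact_force: [1.4, -0.5, -0.0]
gripper_width: 1.003
grasp_force: 0.0
```

>>> carry_out --pt "2.5 -2 0 -8.5 1" --pt "0 0 0 -8.5 1" --pt "0 0 0 -8.5 1" --pt "0 0 0 -8.5 1" --pt "0 0 0 -8.5 1" --pt "0 0 0 -8.5 1" --pt "0 0 0 -8.5 1" --pt "0 0 0 -8.5 1" --pt "0 0 0 -8.5 1" --pt "0 0 0 -8.5 1" --pt "0 0 0 -8.5 1" --pt "0 0 0 -8.5 1"

```text
t: 2.5
eef_pos: [0.4954, -0.189, 0.3009]
tool_rot: [-0.0, 0.438, 0.899, -0.0]
contact_force: [0.7, -1.0, 0.3]
gripper_width: 1.003
grasp_force: 0.0
```

```bash
cat >> h.py <<'E'
from scipy.spatial.transform import Rotation as Ro
AN=np.array([.6513,-.1053]);YAW=-.0255
def aw(x,y):
    c,s=np.cos(YAW),np.sin(YAW);return np.array([[c,-s],[s,c]])@np.array([x,y])/1000+AN
def rel(p):
    o=bot.get_obs();R=Ro.from_quat(np.roll(o['tool_rot'],-1)).as_matrix()
    print('t',o['t'],'pos',o['eef_pos'].round(4),'yang',np.degrees(np.arctan2(R[1,1],R[0,1])).round(1),'F',o['contact_force'].round(1),'grasp',o['grasp_force'],o['gripper_width'],'q7',o['q'].round(2))
    print('tool shift cm',(R.T@(np.array(p)-o['eef_pos'])*100).round(2))
E
python3 - <<'E'
from h import *
im,c=snap('wrist','w1')
rel([.556,-.062,.185]); print('expect knob px',proj(c,np.array([.556,-.062,.223])))
E
```

```text
t 2.55 pos [ 0.4954 -0.189   0.3009] yang 38.4 F [ 0.9 -0.3 -0.3] grasp 0.0 1.0013193886707528 q7 [ 0.62  0.21 -0.44  1.79  0.09  1.17  0.83]
tool shift cm [ 6.18 12.65 11.59]
expect knob px [453.88185654 118.4254194 ]
```

View pics/w1.png

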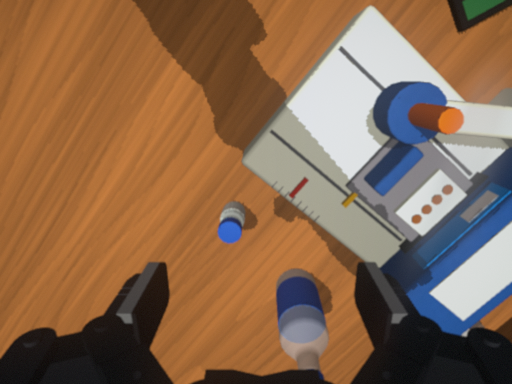

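The wrist view shows the knob top at about (451,120), against a prediction of (454,118), which agrees. The mark is at (299,187) and the pointer at (350,200). Going over the knob, down, and gripping.

>>> carry_out --pt "1.5 3.2 0 0 1" --pt "1.5 3.2 0 0 1" --pt "1.5 3.2 0 0 1" --pt "1.7 3.1 0 0 1" --pt "0 0 0 0 1" --pt "0 0 2.5 0 1" --pt "0 0 2.5 0 1" --pt "0 0 2.5 0 1" --pt "0 0 2.5 0 1" --pt "0 0 1.6 0 1" --pt "0 0 0 0 1" --force 40

```text
t: 3.65
eef_pos: [0.5563, -0.063, 0.1827]
tool_rot: [-0.002, 0.442, 0.897, -0.001]
contact_force: [-0.3, 0.6, 0.5]
gripper_width: 1.004
grasp_force: 0.0
```

>>> carry_out --pt "0 0 0 0 -1" --pt "0 0 0 0 -1" --pt "0 0 0 0 -1" --pt "0 0 0 0 -1" --pt "0 0 0 0 -1" --pt "0 0 0 0 -1" --pt "0 0 0 0 -1" --pt "0 0 0 0 -1"

```text
t: 4.45
eef_pos: [0.5567, -0.0644, 0.1859]
tool_rot: [-0.001, 0.442, 0.897, -0.002]
contact_force: [-7.9, -4.9, 8.3]
gripper_width: 0.198
grasp_force: 39.2
```

```bash
python3 - <<'E'
from h import *
rel([.556,-.062,.185])
o=bot.get_obs();p=o['eef_pos'][:2];h=aw(60,145);d=p-h;print('radius',np.linalg.norm(d),'joint est',np.arctan2(145,119.6)-np.arctan2(*(-(np.array([[np.cos(YAW),np.sin(YAW)],[-np.sin(YAW),np.cos(YAW)]])@d))[::-1]))
d*= .188/np.linalg.norm(d)
# cumulative arc plan with tool turning along: per row 2.5 deg step in tool axes
R=Ro.from_quat(np.roll(o['tool_rot'],-1)).as_matrix()
for st in(2.5,4):
    a=-np.radians(st);Z=lambda a:np.array([[np.cos(a),-np.sin(a)],[np.sin(a),np.cos(a)]])
    v=Z(a)@d-d;print(st,'first row cm',R[:2,:2].T@v*100)
    print('second (after turn, same tool axes)',(Z(a)@R[:2,:2]).T@(Z(2*a)@d-Z(a)@d)*100)
E
```

```text
t 4.45 pos [ 0.5567 -0.0644  0.1859] yang 37.6 F [-7.9 -4.9  8.3] grasp 39.15059566497803 0.19804573502931397 q7 [ 0.39  0.38 -0.49  1.85  0.22  0.96  0.46]
tool shift cm [0.23 0.09 0.09]
radius 0.1886062741048645 joint est 0.28075333067809194
2.5 first row cm [0.81594385 0.08383517]
second (after turn, same tool axes) [0.81594385 0.08383517]
4 first row cm [1.30348115 0.15119451]
second (after turn, same tool axes) [1.30348115 0.15119451]
```

>>> carry_out --pt "0.8 0.1 -0.2 2.5 -1" --pt "0.8 0.1 0 2.5 -1" --pt "0.8 0.1 0 2.5 -1" --pt "0.8 0.1 0 2.5 -1" --pt "0.8 0.1 0 2.5 -1" --pt "0.8 0.1 0 2.5 -1"

```text
t: 5.05
eef_pos: [0.5353, -0.0196, 0.186]
tool_rot: [-0.002, 0.556, 0.831, -0.003]
contact_force: [-6.7, -2.6, -1.9]
gripper_width: 0.199
grasp_force: 41.0
```

>>> carry_out --pt "0.8 0.1 0 2.5 -1" --pt "0.8 0.1 0 2.5 -1" --pt "0.8 0.1 0 2.5 -1" --pt "0.8 0.1 0 2.5 -1" --pt "0.8 0.1 0 2.5 -1" --pt "0.8 0.1 0 2.5 -1" --pt "0 0 0 0 -1"

```text
t: 5.75
eef_pos: [0.5265, 0.0299, 0.186]
tool_rot: [-0.003, 0.658, 0.753, -0.003]
contact_force: [-11.5, 0.0, 1.9]
gripper_width: 0.198
grasp_force: 41.6
```

```bash
cat >> h.py <<'E'
def arm():
    p=bot.get_obs()['eef_pos'][:2];h=aw(60,145);d=p-h
    c,s=np.cos(YAW),np.sin(YAW);e=-(np.array([[c,s],[-s,c]])@d)
    print('radius',np.linalg.norm(d),'joint',np.arctan2(145,119.6)-np.arctan2(e[1],e[0]))
E
python3 -c "
from h import *
arm();a=np.arctan2(145,119.6)-1.15;rel([*aw(60-188*np.cos(a),145-188*np.sin(a)),.187])"
```

```text
radius 0.18868166896536073 joint 0.812221248096105
t 5.75 pos [0.5265 0.0299 0.186 ] yang 7.7 F [-11.5   0.    1.9] grasp 41.63996636867523 0.19770659897393955 q7 [ 0.18  0.32 -0.43  1.92  0.17  0.94 -0.19]
tool shift cm [ 6.1   1.69 -0.12]
```

>>> carry_out --pt "0.8 0 0 2.5 -1" --pt "0.8 0 0 2.5 -1" --pt "0.8 0.1 0 2.5 -1" --pt "0.8 0 0 2.5 -1" --pt "0.8 0.1 0 2.5 -1" --pt "0.8 0.1 0 2.5 -1" --pt "0.8 0.1 0 2.5 -1" --pt "0.8 0.1 0 2.5 -1" --pt "0 0 0 0 -1"

```text
t: 6.65
eef_pos: [0.5349, 0.0938, 0.186]
tool_rot: [-0.001, 0.779, 0.628, -0.002]
contact_force: [-4.9, 2.6, -5.5]
gripper_width: 0.199
grasp_force: 40.4
```

```bash
python3 -c "
from h import *
arm();a=np.arctan2(145,119.6)-1.15;rel([*aw(60-188*np.cos(a),145-188*np.sin(a)),.187])"
```

```text
radius 0.1885235770391913 joint 1.155587634016573
t 6.65 pos [0.5349 0.0938 0.186 ] yang -12.2 F [-4.9  2.6 -5.5] grasp 40.39108335971832 0.19934744547827235 q7 [ 0.03  0.34 -0.39  1.89  0.16  0.94 -0.64]
tool shift cm [-0.11  0.04 -0.1 ]
```

Arm is at about 1.15 rad. Releasing, lifting and looking.

>>> carry_out --pt "0 0 0 0 0.2" --pt "0 0 0 0 0.2" --pt "0 0 0 0 0.2" --pt "0 0 0 0 0.2" --pt "0 0 -2 0 0.2" --pt "0 0 -3 0 0.2" --pt "0 0 -3 0 0.2" --pt "0 0 -3 0 0.2" --pt "0 0 0 0 0.2"

```text
t: 7.55
eef_pos: [0.5395, 0.0931, 0.3022]
tool_rot: [0.002, 0.779, 0.627, 0.004]
contact_force: [0.9, 0.9, 0.3]
gripper_width: 0.6
grasp_force: 0.0
```

```bash
python3 - <<'E'
from h import *
rel([*aw(-75,-20),.30])
E
```

```text
t 7.55 pos [0.5395 0.0931 0.3022] yang -12.4 F [0.9 0.9 0.3] grasp 0.0 0.599925501958852 q7 [ 0.05  0.23 -0.4   1.76  0.1   1.16 -0.59]
tool shift cm [-20.37   8.18   0.21]
```

>>> carry_out --pt "-4 0.5 0 0 0.2" --pt "-4 0.5 0 0 0.2" --pt "-4 0.5 0 0 0.2" --pt "-4 0.5 0 0 0.2" --pt "-4 0.5 0 0 0.2" --pt "-4 0.5 0 0 0.2" --pt "-4 0.5 0 0 0.2" --pt "-4 0.5 0 0 0.2" --pt "0 0 0 -5.4 0.2" --pt "0 0 0 -5.4 0.2" --pt "0 0 0 0 0.2"

```text
t: 8.65
eef_pos: [0.5073, -0.2291, 0.2968]
tool_rot: [-0.0, 0.717, 0.698, -0.0]
contact_force: [-0.0, 0.1, -0.7]
gripper_width: 0.599
grasp_force: 0.0
```

```bash
python3 - <<'E'
from h import *
rel([*aw(-40,0),.30]);im,c=snap('wrist','w2');h=cv2.cvtColor(im,cv2.COLOR_RGB2HSV)
for nm,lo,hi in(('red',(0,130,90),(5,255,255)),('yellow',(18,120,100),(34,255,255)),('blue',(100,110,40),(125,255,255))):
    n,l,s,ce=cv2.connectedComponentsWithStats(cv2.inRange(h,lo,hi))
    for i in range(1,n):
        if s[i][4]>60:print(nm,s[i],ce[i].round(1))
for p in([*aw(-40,0),.112],[*aw(-40,-65),.069],[*aw(-95,-88),.063]):print('pred',proj(c,np.array(p)))
snap('top','t2')
E
```

```text
t 8.65 pos [ 0.5073 -0.2291  0.2968] yang -1.5 F [-0.   0.1 -0.7] grasp 0.0 0.5985615509500807 q7 [ 0.49  0.24 -0.22  1.75  0.06  1.16  0.23]
tool shift cm [12.76 10.06 -0.32]
red [299 111   5  26 107] [301.1 123.6]
yellow [351  86   8  22 130] [354.4  96.2]
blue [ 354    0   29   68 1432] [368.7  31.6]
blue [ 442    0   70  155 6127] [486.8  72.7]
blue [262 193  24  25 476] [273.2 205. ]
blue [ 361  199   52   52 1152] [380.5 217.1]
blue [424 271  37  34 910] [441.4 287.3]
pred [374.06361246  31.6763495 ]
pred [354.89670764 103.44698928]
pred [302.67186167 124.30882565]
```

View pics/w2.png

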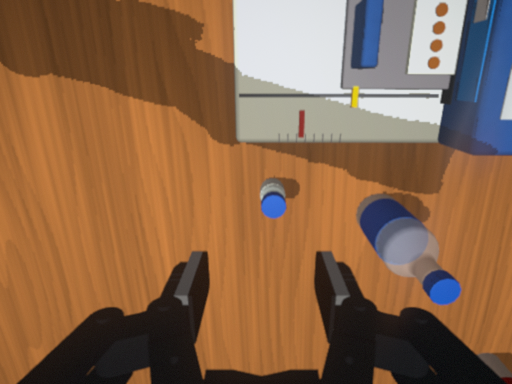

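View pics/t2.png

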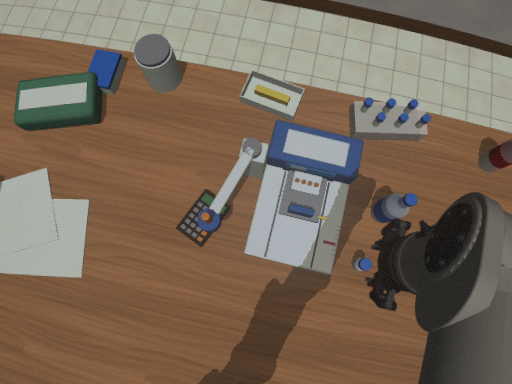

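The wrist view shows the pointer at (354,96), the mark at (301,124) and the grip at the top edge, and the analyser's edges run parallel to the image. The top view shows the reader head out over the calculator's spot, off the deck.

```bash
python3 - <<'E'
from h import *
c=imaging.calibration('wrist')
cc,s=np.cos(YAW),np.sin(YAW);A=lambda w:(np.array([[cc,s],[-s,cc]])@(w[:2]-AN)*1000).round(1)
m=onz(c,301.1,123.6,.063);p=onz(c,354.4,96.2,.069);print('mark',m,A(m),'ptr',p,A(p))
# deck right edge yaw, left->right
e=onz(c,239,141,.06);f=onz(c,440,141,.06);print('edge yaw',np.arctan2(*(f-e)[1::-1]), A(e),A(f))
e=onz(c,238,95.5,.06);f=onz(c,440,95.5,.06);print('line yaw',np.arctan2(*(f-e)[1::-1]))
e=onz(c,362,66,.112);f=onz(c,377,66,.112);print('grip end face', A(e),A(f))
ct=imaging.calibration('top');print('knob',A(onz(ct,206,216,.223)))
rel([*A([0,0])*0+p[:2],.3])
E
```

```text
mark [ 0.55263952 -0.18963123  0.063     ] [-96.5 -86.8] ptr [ 0.60906156 -0.16141963  0.069     ] [-40.8 -57.2]
edge yaw -0.027995420575312863 [-166.8 -106.6] [  65.  -107.2]
line yaw -0.027156242642705636
grip end face [-47.7 -28.5] [-33.7 -28.5]
knob [-122.5  193.3]
t 8.75 pos [ 0.5075 -0.2286  0.297 ] yang -1.7 F [ 0.9 -0.4 -1. ] grasp 0.0 0.5982875205627294 q7 [ 0.49  0.24 -0.22  1.75  0.06  1.16  0.23]
tool shift cm [ 7.01  9.95 -0.3 ]
```

>>> carry_out --pt "3.2 2.5 0 0 -0.1" --pt "3.2 2.5 0 0 -0.1" --pt "3.2 2.5 0 0 -0.1" --pt "3.3 2.5 0 0 -0.1" --pt "0 0 0 0 -0.1" --pt "0 0 4 0 -0.1" --pt "0 0 4 0 -0.1" --pt "0 0 4 0 -0.1" --pt "0 0 0 0 -0.1"

```text
t: 9.65
eef_pos: [0.6069, -0.1022, 0.1718]
tool_rot: [-0.004, 0.717, 0.697, -0.004]
contact_force: [-1.4, 0.1, -0.3]
gripper_width: 0.451
grasp_force: 0.0
```

```bash
python3 -c "
from h import *
rel([*aw(-40.7,1),.083])"
```

```text
t 9.65 pos [ 0.6069 -0.1022  0.1718] yang -1.6 F [-1.4  0.1 -0.3] grasp 0.0 0.4512561495020574 q7 [ 0.27  0.46 -0.27  1.74  0.14  0.97 -0.08]
tool shift cm [-0.1   0.48  8.87]
```

>>> carry_out --pt "0 0.4 1 0 -0.1" --pt "0 0 2 0 -0.1" --pt "0 0 2 0 -0.1" --pt "0 0 2 0 -0.1" --pt "0 0 1.8 0 -0.1" --pt "0 0 0 0 -0.1"

```text
t: 10.25
eef_pos: [0.6153, -0.1026, 0.0891]
tool_rot: [-0.0, 0.717, 0.697, -0.0]
contact_force: [-0.7, -0.2, -0.2]
gripper_width: 0.452
grasp_force: 0.0
```

>>> carry_out --pt "0 0 0 0 -1" --pt "0 0 0 0 -1" --pt "0 0 0 0 -1" --pt "0 0 0 0 -1" --pt "0 0 0 0 -1" --pt "0 0 0 0 -1" --force 60

```text
t: 10.85
eef_pos: [0.6107, -0.1025, 0.0909]
tool_rot: [-0.003, 0.717, 0.697, -0.003]
contact_force: [-17.4, 0.7, 12.2]
gripper_width: 0.174
grasp_force: 60.3
```

```bash
python3 -c "
from h import *
rel([*aw(-40.7,1),.083]);rel([*aw(-96.4,1),.083])"
```

```text
t 10.85 pos [ 0.6107 -0.1025  0.0909] yang -1.6 F [-17.4   0.7  12.2] grasp 60.33725559711456 0.17396078003383003 q7 [ 0.25  0.56 -0.25  1.79  0.18  0.83 -0.12]
tool shift cm [-0.08  0.    0.79]
t 10.85 pos [ 0.6107 -0.1025  0.0909] yang -1.6 F [-17.4   0.7  12.2] grasp 60.33725559711456 0.17396078003383003 q7 [ 0.25  0.56 -0.25  1.79  0.18  0.83 -0.12]
tool shift cm [-0.09 -5.57  0.84]
```

Gripped; the grip is where it was measured. Pulling.

>>> carry_out --pt "0 -0.7 0 0 -1" --pt "0 -0.7 0 0 -1" --pt "0 -0.7 0 0 -1" --pt "0 -0.7 0 0 -1" --pt "0 -0.7 0 0 -1" --pt "0 -0.7 0 0 -1" --pt "0 -0.7 0 0 -1" --pt "0 -0.7 0 0 -1" --pt "0 0 0 0 -1" --pt "0 0 0 0 -1"

```text
t: 11.85
eef_pos: [0.562, -0.1012, 0.091]
tool_rot: [0.002, 0.717, 0.697, 0.002]
contact_force: [7.7, -2.0, -5.8]
gripper_width: 0.168
grasp_force: 59.6
```

```bash
cat > chk.py <<'E'
from h import *
import sys
rel([*aw(-96.4,1),.083])
cc,s=np.cos(YAW),np.sin(YAW);A=lambda w:(np.array([[cc,s],[-s,cc]])@(w[:2]-AN)*1000).round(1)
for n,roi in(('scene',(150,180,260,300)),('top',(300,195,350,262)),('wrist',(0,0,512,384))):
    im,c=snap(n,n+sys.argv[1]);h=cv2.cvtColor(im,cv2.COLOR_RGB2HSV);x0,y0,x1,y1=roi
    for nm,R,z in(('red',((0,120,80),(5,255,255)),.063),('yellow',((18,110,90),(34,255,255)),.069)):
        k,l,st,ce=cv2.connectedComponentsWithStats(cv2.inRange(h,*R)[y0:y1,x0:x1])
        for i in range(1,k):
            if st[i][4]>7:u,v=ce[i]+[x0,y0];print(n,nm,st[i][4],round(u,1),round(v,1),A(onz(c,u,v,z)))
a=cv2.imread(f'pics/scene{sys.argv[1]}.png')[190:310,150:260];b=cv2.imread(f'pics/top{sys.argv[1]}.png')[170:280,240:360]
cv2.imwrite(f'pics/chk{sys.argv[1]}.png',np.hstack([cv2.resize(a,(400,436),interpolation=2),cv2.resize(b,(400,436),interpolation=2)]))
E
python3 chk.py A
```

```text
t 11.85 pos [ 0.562  -0.1012  0.091 ] yang -1.6 F [ 7.7 -2.  -5.8] grasp 59.63070631027222 0.1677515606264923 q7 [ 0.27  0.49 -0.26  1.92  0.18  0.75 -0.12]
tool shift cm [-0.08 -0.71  0.8 ]
scene red 25 184.1 254.0 [-93.4 -88.6]
scene yellow 29 196.5 244.2 [-88.  -57.4]
wrist red 239 251.4 358.6 [-96.3 -85.9]
wrist yellow 28 261.2 345.9 [-89.8 -69.6]
```

View pics/chkA.png

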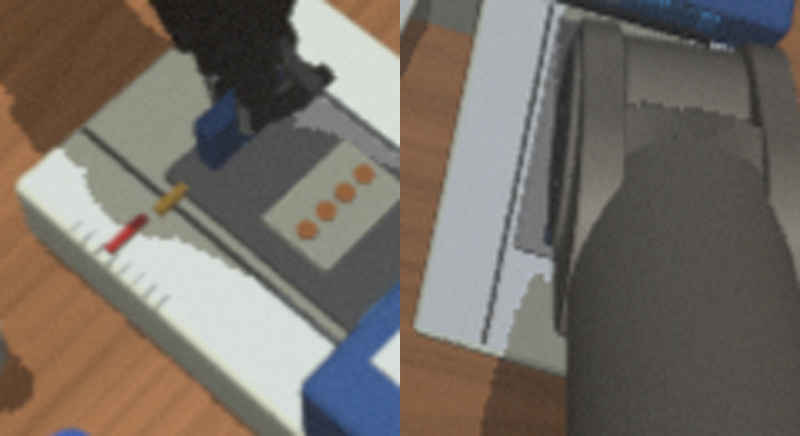

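The scene crop shows the pointer just behind the mark, about 6 mm short. The top view is blocked by the arm.

>>> carry_out --pt "0 -0.3 0 0 -1" --pt "0 -0.3 0 0 -1" --pt "0 0 0 0 -1" --pt "0 0 0 0 -1" --pt "0 0 0 0 -1"

```text
t: 12.5
eef_pos: [0.5564, -0.101, 0.091]
tool_rot: [0.003, 0.717, 0.697, 0.002]
contact_force: [8.0, -0.6, -6.5]
gripper_width: 0.167
grasp_force: 59.6
```

```bash
python3 chk.py B; python3 - <<'E'
import cv2,numpy as np
a=cv2.imread('pics/sceneB.png')[225:285,155:225];b=cv2.imread('pics/wristB.png')[310:384,200:320]
cv2.imwrite('pics/zB.png',np.hstack([cv2.resize(a,(400,343),interpolation=0),cv2.resize(b,(400,343),interpolation=0)]))
E
```

```text
t 12.5 pos [ 0.5564 -0.101   0.091 ] yang -1.6 F [ 8.  -0.6 -6.5] grasp 59.60613548755646 0.16734868443930995 q7 [ 0.28  0.48 -0.26  1.93  0.18  0.75 -0.12]
tool shift cm [-0.09 -0.15  0.8 ]
scene red 26 184.2 253.8 [-93.5 -88.2]
scene yellow 30 194.7 242.5 [-93.8 -57. ]
wrist red 228 260.0 361.6 [-96.3 -88.5]
wrist yellow 28 261.2 346.0 [-95.6 -69.7]
```

View pics/zB.png

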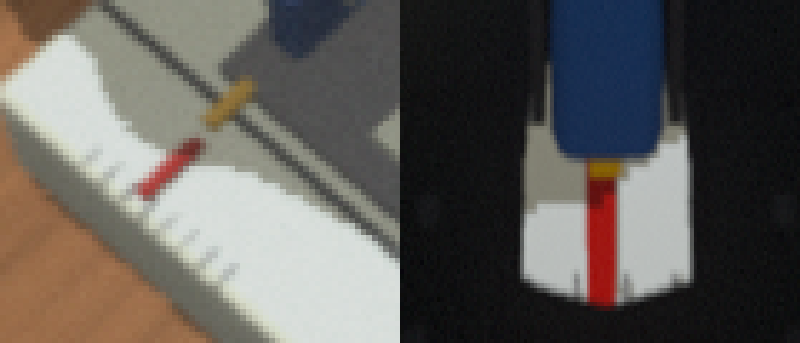

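Pointer and mark agree to about 0.7 mm in the wrist view (yellow at 606, red at 601 in the zoom) and within 0.3 mm in the scene view. One small nudge to settle, then hand in.

>>> carry_out --pt "0 -0.04 0 0 -1" --pt "0 0 0 0 -1" --pt "0 0 0 0 -1" --pt "0 0 0 0 -1"

```text
t: 13.05
eef_pos: [0.5561, -0.101, 0.091]
tool_rot: [0.003, 0.717, 0.697, 0.002]
contact_force: [8.0, -0.4, -8.1]
gripper_width: 0.176
grasp_force: 59.6
```

```bash
python3 chk.py C && python3 -c "
from station import bot
print(bot.hand_in())"
```

```text
t 13.05 pos [ 0.5561 -0.101   0.091 ] yang -1.6 F [ 8.  -0.4 -8.1] grasp 59.57157611846924 0.17558555234474893 q7 [ 0.28  0.48 -0.26  1.93  0.18  0.74 -0.12]
tool shift cm [-0.09 -0.12  0.8 ]
scene red 25 184.1 254.0 [-93.4 -88.6]
scene yellow 29 194.6 242.6 [-93.7 -57.3]
wrist red 214 260.5 362.0 [-96.3 -88.8]
wrist yellow 27 261.0 346.0 [-95.9 -69.7]
the job is handed in; nothing more can be done
None
```

The reader arm is swung out to about 1.15 rad, off the deck, and the tray is held with its pointer within about 0.5 mm of the red mark in both camera views; I handed the job in after about 13 s, and no verdict was returned.

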